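# Wring the slab-gauge block onto its setting stand

## Robot

A 6-joint arm with a two-finger parallel gripper is mounted at the origin on the work surface. World frame = base frame: x ahead of the robot, y to its left, z up, the work surface at z = 0. Lengths are in m, angles in rad, forces in N, time in s.
With the tool pointing down it reaches from about 0.4 to 0.825 m from the base axis. Payload 7 kg.
Tool frame: the origin (TCP) lies between the finger pads; the fingertips stand 11 mm ahead of it and the grasp point (between the pads) lies 8 mm behind it; z points along the fingers, y is the line along which they close (so a half turn about z gives the same grasp; the last joint's range is limited). The gripper opens to 88 mm and grips with 3 to 60 N. Pads are 19 mm wide; open, the fingers measure 130 mm over their backs; the gripper's body (78 mm by 193 mm) begins 47 mm behind the grasp point.
Start: joints at [1.52, 0.359, 0.012, 0, -1.224, -0.288], TCP at [0.224, 0.637, 0.238] pointing down, gripper open.
Joint ranges: [-3.07, 3.07], [-1.43, 2.12], [-1.02, 1.25], [-3.03, 1.67], [-3.05, -0], [-3.03, 3.03]. Speed limits (rad/s): [2.39, 2.39, 3.01, 3.14, 3.14, 3.14].

## Interface

Orientations are given as a unit quaternion [x, y, z, w].
In Python, from station import sensors, cams, job, spot_in gives the robot as it stands.
- The arm moves only by the tool arm_command, never from a script. Its argument "plan" is a list of rows, each an object with "xyz": the shift along the world's x, y, z in units of 0.5 m (1.0 is 0.5 m), a list of three; "dr": the turn, a rotation vector about the world's x, y, z in units of 60 degrees (1.0 is 60 degrees), a list of three; "claw": the opening in per cent of the stroke, from 0 (shut) to 100 (fully open). In form: [{"xyz": [tx, ty, tz], "dr": [wx, wy, wz], "claw": claw}, ...]. A call has 1 to 5 rows; each row is the pose to reach, as a shift and turn from the pose commanded when the call began; what a row does not reach only later rows make up. A row lasts 1/12 s, in which the tool goes at most 41.7 mm and 7.16 degrees, less where a joint would pass 70% of its speed; a pose out of reach is approached as far as the arm can. A call with a number of a shift or a turn outside -1 to 1 is refused whole. A call with a gripper value outside its range is refused whole. The fingers move at their own pace and stop on an object; "squeeze" is the grip in N (left out, the last holds). Time passes only in rows, so rows that repeat a pose let the fingers close. It gives the time, the measured TCP pose, the force, the opening and the grip force at its end, in the units of the state.
- sensors.get_state(): the state, without advancing time (a new reading comes with each control period).
- cams.get_image(name): name is "scene" or "top" or "wrist"; returns a dict with "frame" (480x640x3 uint8, red, green, blue), "mtx" (3x3 intrinsics, pixels), "cam_to_world" (4x4, takes a point from camera to world coordinates). Camera axes: x right, y down, z forward; pixel columns grow to the right and rows downward; lengths in m; the calibration is good to about 2 mm. A picture is of the moment at which its call begins. There is no depth.
- job.close_job(): hands the job in; it is judged then, once.
Trained networks look in a picture, given as the dict that the camera call returned (one of the last four; its "shot" number tells which), for a name from the list of things; names that differ only in an ending like _2 or _b are one class to them, and where a whole thing is asked for, a point or a joint stands for the part that bears it (a point fixed in the world has none). Each returns a list of dicts, best first, with "p" (0 to 1); they miss things now and then, are a little off and sometimes report something else, mostly with a low value. They report only what shows in the picture. A call takes as long as a camera call. They do not tell look-alikes from the thing itself.
- spot_in(name, picture): "centre" ([row, column] in pixels, amid what is visible of it).
The state is a dict: "t": time; "q": joint angles; "dq": joint speeds; "joint_efforts": joint torques, N m; "position": TCP position; "ee_rot": TCP orientation; "ft_force": force on the tool from outside, world axes, zero at the start; "ft_torque": the same for the moment, N m; "gripper_width": finger opening in m; "gripper_force": force on a finger pad.
Only numpy, scipy, OpenCV 4.12 (cv2) and the standard library are available. Lean on these libraries where they do the work, as an engineer would, in place of code of your own. Each camera call takes 0.05 s, during which the arm holds its last target. There are 200 camera calls.

## Task

Make up the thickness gauge for the slab roller: take the blue-backed steel block out of the wooden rack, lay it on the bench with its bare steel face underneath, let go, and take it again by its sides. Put it lengthwise on the front part of the steel anvil of the green stand, short of the white sprung roller, press it down firmly (about 15 N) and then slide it along, face on face, under the roller until it is fully home against the end stop, centred across the anvil. Do not hammer the faces together, let go at the end, and leave the brass block, the glaze jar and the mug where they are.

Things in the scene. Friction and masses are not known exactly. Their poses are not given: they have to be found in the camera images.
- block: steel gauge block, 70 x 40 x 20 mm (its x, y, z), about 0.42 kg, edges rounded 1 mm. Origin: centre of its bare steel (lapped) 70 x 40 face; z points from it through the block to the blue-painted face. At the start it stands on a long edge in a rack slot (y vertical, 40 mm tall; z level). It must end bare face down, z up; either end may lead.
- spare: a brass block of the same size, all brass, standing in the rack's other slot; origin and axes as for the steel block. Leave it alone.
- rack: wooden rack fixed to the table, 100 x 170 mm (x, y); origin: centre of its underside, z up. Two slots along its x, at y = -45 and +45 mm, 76 x 23 mm, floor 6 mm and cheeks 16 mm above the table, so a block stands 30 mm proud of the cheeks, its top 46 mm above the table.
- anvil: steel anvil fixed on the green stand, 70 x 36 mm (x, y), lapped and oiled (friction about 0.3). Origin: centre of its top face, 34 mm above the table, z up; x is the way the block slides home, from the open front (-x) to the end stop (+x). The block is home when its origin lies on this origin. Stand base plate: 150 x 100 mm, 12 mm high.
- stop (a point): middle of the end stop's face at the anvil's top, 35 mm along the anvil's x from its origin; axes as the anvil. The face is flat, 36 mm wide, 12 mm tall above the anvil. Two posts 8 mm thick stand at y = -34 and +34 mm of the anvil, x = 24 to 38 mm from its origin; their bridge lies 40 to 48 mm above the anvil's top.
- roller (a joint): lift in m of the white sprung roller under the bridge (0 at rest, at most 0.008). Radius 10 mm, 52 mm long, across the anvil at x = +28 mm, underside 18 mm above the anvil: the 20 mm block lifts it 2 mm. Block's front edge meets it about 13 mm short of home. Spring 4.8 N at rest, +0.6 N per mm; it holds the block down when home. Sliding the block in takes about 10 to 20 N.
- glaze_jar: amber glass jar with black cap, 72 mm across, 100 mm tall, standing beyond the work; origin at the centre of its underside. Leave it alone.
- mug: blue mug, 76 mm across, 85 mm tall; origin at the centre of its underside. Leave it alone.
Things that resemble listed ones, but are neither listed nor needed, are in the scene too. Of the things shaped like the part that bears anvil, the green one is meant.

How it is judged:
By the outcome, as a careful person would: the job done as asked, in the order asked, and still so for the second after the job is handed in, with the robot touching nothing.
It also fails if it takes over 69 s, if anything falls off the work surface, if the arm or the gripper's body presses on something with over 40 N, if the wrist force passes 120 N, or if a joint passes its speed limit or range.

## Working session

There is one attempt and no reset: what is moved stays moved. The work goes in short steps, Python scripts to look and compute and a tool call to move; the robot and the scene stay as the last step left them, time stands still between calls to the robot, and variables do not carry over. Pictures are saved under pics/ and viewed, at most 10 in all, crops included, and the job is handed in when it is done.

Besides the shell and the picture viewer there is one more tool, called after ">>>" as name(argument=value, ...) on one line, values as JSON. arm_command: Moves the arm, as the interface text tells. Its arguments: {"type":"object","properties":{"plan":{"type":"array"},"squeeze":{"type":"number"}},"required":["plan"]}

```bash
ls; mkdir -p pics
cat > h.py <<'E'
import numpy as np, cv2
from station import sensors, cams, job, spot_in
def ray(p,r,c):
    K=np.array(p["mtx"]);T=np.array(p["cam_to_world"])
    d=T[:3,:3]@np.linalg.solve(K,[c,r,1.]);return T[:3,3],d
def onz(p,r,c,z):
    o,d=ray(p,r,c);return o+d*(z-o[2])/d[2]
def proj(p,X):
    T=np.linalg.inv(np.array(p["cam_to_world"]));x=T[:3,:3]@np.asarray(X,float)+T[:3,3]
    u=np.array(p["mtx"])@x;return u[:2]/u[2]
def save(p,n,box=None,s=1):
    f=np.array(p["frame"])[:,:,::-1]
    if box: r0,r1,c0,c1=box;f=f[r0:r1,c0:c1]
    cv2.imwrite("pics/"+n,cv2.resize(f,None,fx=s,fy=s,interpolation=cv2.INTER_CUBIC))
E
python3 - <<'E'
from h import *
Z=dict(block=.03,spare=.03,rack=.01,anvil=.03,roller=.06,glaze_jar=.05,mug=.04)
for n in("scene","top"):
    p=cams.get_image(n);save(p,n+"0.png")
    for k,z in Z.items():
        for d in spot_in(k,p)[:3]: print(n,k,round(d["p"],2),np.round(d["centre"]),np.round(onz(p,*d["centre"],z),3))
    print(np.round(p["cam_to_world"],3).tolist(),p["mtx"])
print(sensors.get_state())
E
```

```text
pics
scene spare 0.95 [174. 351.] [0.452 0.235 0.03 ]
scene rack 0.64 [180. 372.] [0.485 0.271 0.01 ]
scene anvil 0.91 [383. 285.] [ 0.752 -0.257  0.03 ]
scene anvil 0.69 [316. 198.] [ 0.544 -0.27   0.03 ]
scene anvil 0.57 [272. 108.] [ 0.332 -0.325  0.03 ]
scene roller 0.68 [259. 118.] [ 0.347 -0.305  0.06 ]
scene glaze_jar 0.62 [263. 428.] [0.764 0.098 0.05 ]
scene glaze_jar 0.34 [315. 199.] [ 0.56  -0.276  0.05 ]
scene mug 0.91 [319. 374.] [ 0.774 -0.069  0.04 ]
[[0.713, 0.464, -0.525, 1.126], [0.701, -0.482, 0.526, -0.56], [-0.009, -0.743, -0.669, 0.763], [0.0, 0.0, 0.0, 1.0]] [[541.48269001   0.         315.87655375]
 [  0.         541.48269001 239.14773439]
 [  0.           0.           1.        ]]
top block 0.95 [281. 181.] [0.472 0.332 0.03 ]
top block 0.74 [287. 205.] [0.46  0.276 0.03 ]
top spare 0.59 [293. 223.] [0.447 0.236 0.03 ]
top rack 0.95 [289. 203.] [0.457 0.286 0.01 ]
top anvil 0.65 [358. 472.] [ 0.31  -0.323  0.03 ]
top anvil 0.59 [157. 436.] [ 0.766 -0.246  0.03 ]
top roller 0.6 [149. 435.] [ 0.777 -0.239  0.06 ]
top roller 0.52 [237. 439.] [ 0.577 -0.244  0.06
[... 365 characters left out ...]
rray([ 1.52008431e+00,  3.58560644e-01,  1.18931168e-02,  2.41299610e-05,
       -1.22406822e+00, -2.88111354e-01]), 'dq': array([ 6.23476755e-05,  1.46761299e-03, -6.71649739e-04, -1.24642149e-03,
        7.78874089e-04, -3.77812200e-04]), 'joint_efforts': array([ 3.50969576e-04, -5.82290518e+01,  2.93283784e+01,  7.00220302e+00,
        1.25657371e-02, -2.33622734e-05]), 'position': array([0.22436656, 0.63660709, 0.23758807]), 'ee_rot': array([ 9.85684820e-01, -1.68598444e-01,  7.68049458e-06, -3.14189081e-05]), 'ft_force': array([-0.44434812,  0.4396305 ,  0.26018413]), 'ft_torque': array([-0.04010646, -0.00109381,  0.02415426]), 'gripper_force': 0.0, 'gripper_width': 0.08780674189455007}
```

View pics/scene0.png

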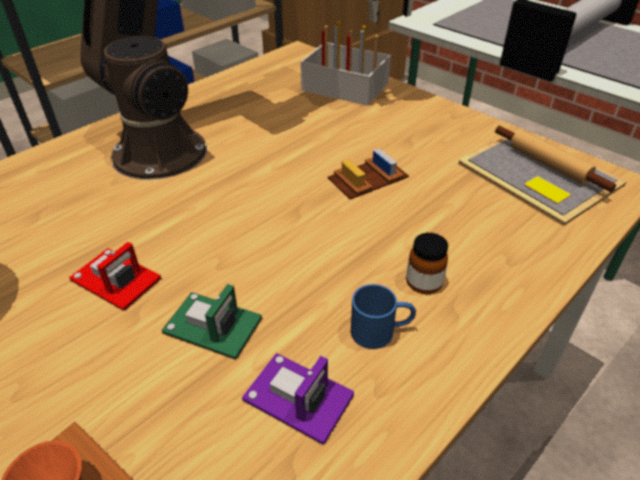

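View pics/top0.png

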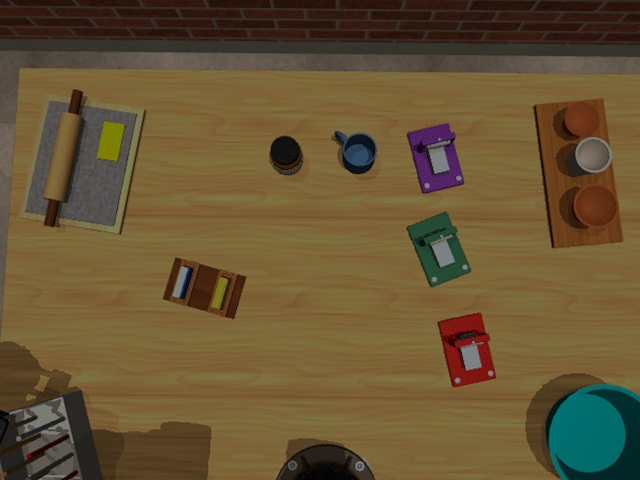

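Run:
```python
from h import *
f=cv2.imread("pics/top0.png");g=cv2.imread("pics/scene0.png")
R=lambda a:cv2.resize(a,(400,300),interpolation=cv2.INTER_CUBIC)
cv2.imwrite("pics/crop1.png",np.vstack([np.hstack([R(f[249:324,155:255]),R(f[207:291,390:502])]),np.hstack([R(g[140:203,325:409]),R(g[280:364,156:268])])]))
p=cams.get_image("wrist");save(p,"w0.png");print(np.round(p["cam_to_world"],3).tolist(),p["mtx"])
```

```text
[[-0.332, -0.905, -0.268, 0.297], [-0.943, 0.318, 0.094, 0.612], [-0.0, 0.284, -0.959, 0.385], [0.0, 0.0, 0.0, 1.0]] [[349.57942583   0.         318.26585586]
 [  0.         349.57942583 245.0939771 ]
 [  0.           0.           1.        ]]
```

View pics/crop1.png

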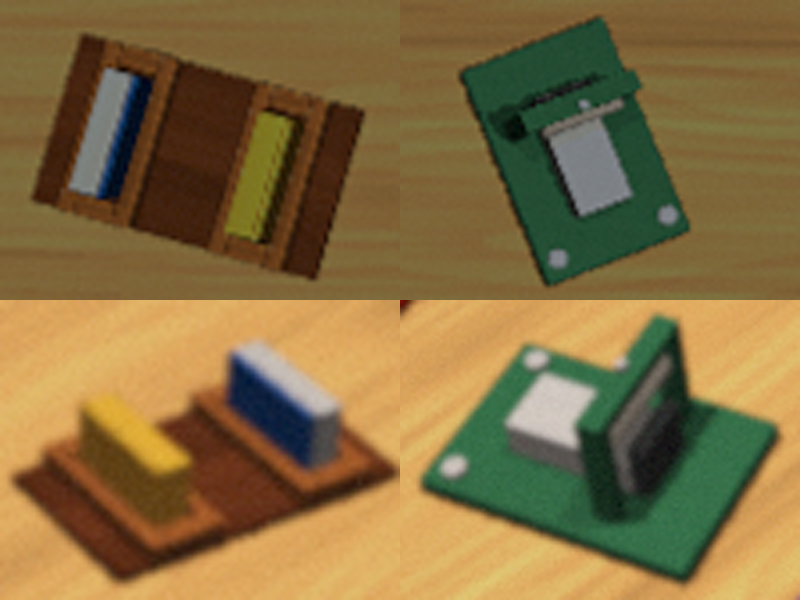

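Candidates: the blue-backed steel block is at top (281,181). The brass spare at (293,223) and the yellow pad at (140,112) could be taken for it. The crop shows grey steel with the blue face towards the brass, so I choose (281,181). For the stand I choose green at (249,439), not red (350,467) or purple (158,436). Next I move the wrist camera over the rack.

>>> arm_command(plan=[{"xyz": [0.16,-0.22,0],"dr": [0,0,-0.47],"claw": 100},{"xyz": [0.16,-0.22,0],"dr": [0,0,-0.47],"claw": 100},{"xyz": [0.16,-0.22,0],"dr": [0,0,-0.47],"claw": 100},{"xyz": [0.16,-0.22,0],"dr": [0,0,-0.47],"claw": 100},{"xyz": [0.16,-0.22,0],"dr": [0,0,-0.47],"claw": 100}])

```text
t: 1.27
position: [0.306, 0.5241, 0.2384]
ee_rot: [0.913, -0.408, -0.0, -0.0]
ft_force: [-1.0, 0.9, 0.5]
gripper_width: 0.0878
gripper_force: 0.0
```

>>> arm_command(plan=[{"xyz": [0.16,-0.22,0],"dr": [0,0,-0.47],"claw": 100},{"xyz": [0.16,-0.22,0],"dr": [0,0,-0.47],"claw": 100},{"xyz": [0.16,-0.22,0],"dr": [0,0,-0.47],"claw": 100},{"xyz": [0.16,-0.22,0],"dr": [0,0,-0.47],"claw": 100},{"xyz": [0.16,-0.22,0],"dr": [0,0,-0.47],"claw": 100}])

```text
t: 1.68
position: [0.3856, 0.4148, 0.2379]
ee_rot: [0.787, -0.617, -0.0, -0.0]
ft_force: [-0.1, 1.0, -0.0]
gripper_width: 0.0878
gripper_force: 0.0
```

>>> arm_command(plan=[{"xyz": [0.17,-0.23,-0.1],"dr": [0,0,-0.47],"claw": 100},{"xyz": [0.17,-0.23,-0.1],"dr": [0,0,-0.47],"claw": 100},{"xyz": [0.17,-0.23,-0.1],"dr": [0,0,-0.47],"claw": 100},{"xyz": [0.17,-0.23,-0.1],"dr": [0,0,-0.47],"claw": 100},{"xyz": [0.17,-0.23,-0.1],"dr": [0,0,-0.47],"claw": 100}])

```text
t: 2.1
position: [0.47, 0.2988, 0.1853]
ee_rot: [-0.613, 0.79, -0.0, -0.002]
ft_force: [-0.8, -0.1, -0.6]
gripper_width: 0.0872
gripper_force: 0.0
```

Run:
```python
from h import *
p=cams.get_image("wrist");save(p,"w1.png");import pickle;pickle.dump(p,open("w1.pkl","wb"))
s=sensors.get_state();print(s["t"],s["position"],s["ee_rot"],s["q"])
```

```text
2.15 [0.4698316  0.30049874 0.18637784] [-6.15596947e-01  7.88060495e-01 -2.08759089e-04 -1.00598100e-03] [ 9.20019118e-01  2.08038407e-01 -3.21022808e-01 -1.24190582e-04
 -1.04378714e+00 -1.16446559e+00]
```

View pics/w1.png

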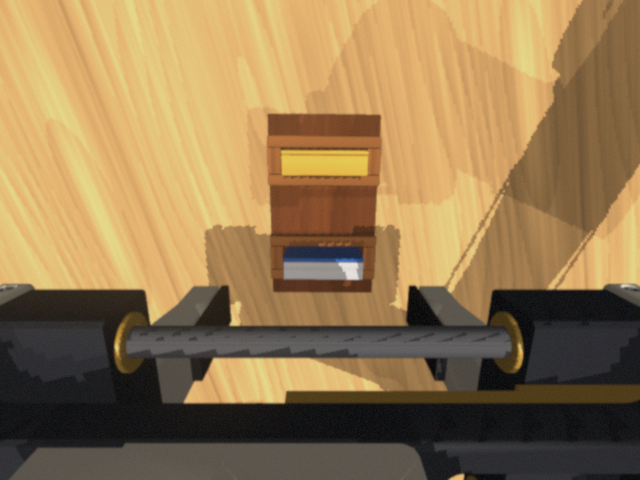

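The wrist picture shows the steel block's grey top at about (270,323), with the blue face towards the brass block at (163,324). Next: measure its pose on the z=46 mm plane.

```bash
cat > seg.py <<'E'
from h import *
def rect(p,mask,z):
    n,l,st,_=cv2.connectedComponentsWithStats(mask.astype(np.uint8))
    i=1+np.argmax(st[1:,4]);cs,_=cv2.findContours((l==i).astype(np.uint8),cv2.RETR_EXTERNAL,cv2.CHAIN_APPROX_NONE)
    w=np.array([onz(p,r,c,z)[:2] for c,r in cs[0][:,0]])
    (c,s,a)=cv2.minAreaRect((w*1000).astype(np.float32));b=cv2.boxPoints((c,s,a))
    e=b[1]-b[0] if np.linalg.norm(b[1]-b[0])>np.linalg.norm(b[2]-b[1]) else b[2]-b[1]
    return np.round(c,1),np.round(s,1),round(float(np.degrees(np.arctan2(e[1],e[0]))),1),st[i].tolist()
E
python3 - <<'E'
from seg import *; import pickle
p=pickle.load(open("w1.pkl","rb"));f=np.array(p["frame"]);h=cv2.cvtColor(f,cv2.COLOR_RGB2HSV).astype(int)
M=np.zeros(f.shape[:2],bool);M[240:292,272:375]=1
g=M&(h[...,1]<75)&(h[...,2]>90);b=M&(h[...,0]>100)&(h[...,0]<130)&(h[...,1]>=75)
print("steel top",rect(p,g,.046));print("blue",rect(p,b,.036))
print(h[252,320],h[270,300],h[270,350],h[283,320])
M[:]=0;M[140:190,270:380]=1
print("brass top",rect(p,M&(h[...,0]>22)&(h[...,0]<33)&(h[...,1]>120)&(h[...,2]>150),.046))
M[:]=0;M[105:300,255:390]=1
print("rack",rect(p,M&(h[...,0]<16)&(h[...,2]<150)&(h[...,1]>100),.012))
# also project expected outline
t=cams.get_image("top");f=np.array(t["frame"]);h=cv2.cvtColor(f,cv2.COLOR_RGB2HSV).astype(int)
M[:]=0;M[262:302,165:200]=1
print("top-cam steel top",rect(t,M&(h[...,1]<60)&(h[...,2]>90),.046))
M[:]=0;M[205:290,400:475]=1
print("anvil top",rect(t,M&(h[...,1]<60)&(h[...,2]>100),.034))
print("green base",rect(t,M&(h[...,0]>60)&(h[...,0]<90)&(h[...,1]>80),.012))
E
```

```text
steel top (array([474.1, 330.7]), array([20.3, 70.3]), -12.2, [283, 258, 81, 23, 1466])
blue (array([470.8, 319.4]), array([13.1, 69.9]), -14.3, [284, 247, 79, 15, 1080])
[111 137  65] [ 10  15 153] [ 13   8 225] [ 12 173  84]
brass top (array([450.8, 242. ]), array([10.2, 67.2]), -15.6, [282, 156, 85, 15, 953])
rack (array([469.9, 314. ]), array([105.7, 102.4]), 75.7, [269, 185, 108, 108, 8473])
top-cam steel top (array([502.7, 343. ]), array([24.6, 15.8]), 0.7, [171, 262, 8, 12, 50])
anvil top (array([ 549.1, -257.4]), array([70.4, 47.4]), 6.2, [431, 235, 24, 32, 443])
green base (array([ 555.9, -255.6]), array([146.8, 104.4]), 22.0, [408, 212, 63, 74, 2120])
```

>>> arm_command(plan=[{"xyz": [-0.024,-0.08,-0.1],"dr": [0.485,-0.121,0],"claw": 100},{"xyz": [-0.024,-0.08,-0.1],"dr": [0.485,-0.121,0],"claw": 100},{"xyz": [-0.024,-0.08,-0.1],"dr": [0.485,-0.121,0],"claw": 100},{"xyz": [-0.024,-0.08,-0.1],"dr": [0.485,-0.121,0],"claw": 100},{"xyz": [-0.024,-0.08,-0.1],"dr": [0.485,-0.121,0],"claw": 100}])

```text
t: 2.62
position: [0.4567, 0.2629, 0.1384]
ee_rot: [-0.596, 0.759, 0.16, 0.207]
ft_force: [1.1, -0.5, -0.3]
gripper_width: 0.0877
gripper_force: 0.0
```

>>> arm_command(plan=[{"xyz": [0,0,-0.083],"dr": [0.243,-0.06,0],"claw": 100},{"xyz": [0,0,-0.083],"dr": [0.243,-0.06,0],"claw": 100},{"xyz": [0,0,-0.083],"dr": [0.243,-0.06,0],"claw": 100},{"xyz": [0,0,-0.083],"dr": [0.243,-0.06,0],"claw": 100},{"xyz": [0,0,-0.083],"dr": [0.243,-0.06,0],"claw": 100}])

```text
t: 3.03
position: [0.458, 0.2611, 0.0947]
ee_rot: [-0.569, 0.727, 0.236, 0.303]
ft_force: [0.1, -1.7, -0.1]
gripper_width: 0.0874
gripper_force: 0.0
```

```bash
cat > st.py <<'E'
from h import *
from scipy.spatial.transform import Rotation as R
s=sensors.get_state();print(round(s["t"],2),np.round(s["position"],4),"q",np.round(s["q"],2),"F",np.round(s["ft_force"],1),"M",np.round(s["ft_torque"],2),"w",round(s["gripper_width"],4),round(s["gripper_force"],1))
print(np.round(R.from_quat(s["ee_rot"]).as_matrix().T,3).tolist(),"rows=tool x,y,z")
E
python3 st.py
```

```text
3.03 [0.458  0.2611 0.0947] q [ 0.24  0.24 -0.47 -1.1  -0.78  0.3 ] F [ 0.1 -1.7 -0.1] M [-2.47  0.54 -0.05] w 0.0874 0.0
[[-0.169, -0.684, -0.71], [-0.97, 0.241, -0.001], [0.172, 0.688, -0.705]] rows=tool x,y,z
```

>>> arm_command(plan=[{"xyz": [0.008,0.031,-0.032],"dr": [0,0,0],"claw": 100},{"xyz": [0.015,0.062,-0.064],"dr": [0,0,0],"claw": 100},{"xyz": [0.022,0.093,-0.095],"dr": [0,0,0],"claw": 100},{"xyz": [0.03,0.125,-0.127],"dr": [0,0,0],"claw": 100},{"xyz": [0.03,0.125,-0.127],"dr": [0,0,0],"claw": 100}])

```text
t: 3.45
position: [0.4723, 0.3273, 0.0308]
ee_rot: [-0.57, 0.727, 0.236, 0.3]
ft_force: [0.8, -0.3, 0.2]
gripper_width: 0.0879
gripper_force: 0.0
```

```bash
python3 st.py;python3 -c "
from h import *
p=cams.get_image('wrist');f=np.array(p['frame'])[:,:,::-1]
q=cams.get_image('scene');g=np.array(q['frame'])[:,:,::-1][110:230,310:430]
print(proj(p,[.474,.331,.046]))
cv2.imwrite('pics/m1.png',np.hstack([cv2.resize(f,(440,330)),cv2.resize(g,(330,330))]))"
```

```text
3.45 [0.4723 0.3273 0.0308] q [ 0.33  0.39 -0.43 -1.24 -0.68  0.42] F [ 0.8 -0.3  0.2] M [-2.14  0.39 -0.07] w 0.0879 0.0
[[-0.169, -0.688, -0.706], [-0.971, 0.238, 0.001], [0.167, 0.686, -0.708]] rows=tool x,y,z
[316.74012389 347.59671289]
```

View pics/m1.png

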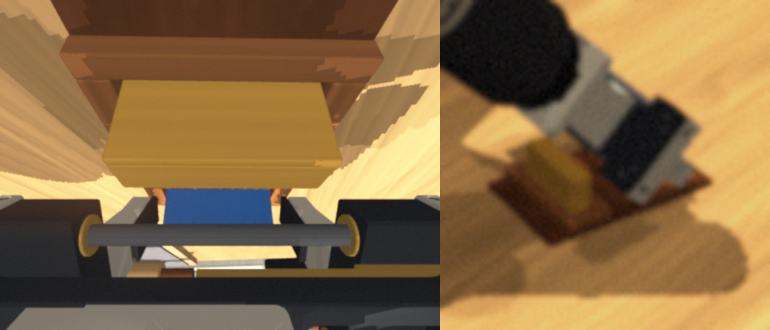

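The wrist view shows the blue face between the fingers, centred at about (205,220) in the crop, and the brass is clear. Closing.

>>> arm_command(plan=[{"xyz": [0,0,0],"dr": [0,0,0],"claw": 70},{"xyz": [0,0,0],"dr": [0,0,0],"claw": 70},{"xyz": [0,0,0],"dr": [0,0,0],"claw": 70},{"xyz": [0,0,0],"dr": [0,0,0],"claw": 70},{"xyz": [0,0,0],"dr": [0,0,0],"claw": 70}], squeeze=35)

```text
t: 3.97
position: [0.4724, 0.324, 0.0335]
ee_rot: [-0.569, 0.728, 0.236, 0.302]
ft_force: [-3.3, -2.9, 6.8]
gripper_width: 0.0697
gripper_force: 35.0
```

>>> arm_command(plan=[{"xyz": [0,0,0],"dr": [0,0,0],"claw": 70},{"xyz": [0,0,0],"dr": [0,0,0],"claw": 70},{"xyz": [0,0,0],"dr": [0,0,0],"claw": 70}])

```text
t: 4.22
position: [0.4724, 0.324, 0.0335]
ee_rot: [-0.569, 0.728, 0.236, 0.302]
ft_force: [-2.5, -2.0, 7.0]
gripper_width: 0.0698
gripper_force: 35.0
```

```bash
python3 st.py
```

```text
4.22 [0.4724 0.324  0.0335] q [ 0.32  0.39 -0.43 -1.24 -0.68  0.42] F [-2.5 -2.   7. ] M [-1.06  0.69  0.6 ] w 0.0698 35.0
[[-0.171, -0.685, -0.708], [-0.97, 0.242, 0.0], [0.171, 0.687, -0.706]] rows=tool x,y,z
```

>>> arm_command(plan=[{"xyz": [0,0,0.02],"dr": [0,0,0],"claw": 70},{"xyz": [0,0,0.06],"dr": [0,0,0],"claw": 70},{"xyz": [0,0,0.12],"dr": [0,0,0],"claw": 70},{"xyz": [0,0,0.18],"dr": [0,0,0],"claw": 70},{"xyz": [0,0,0.24],"dr": [0,0,0],"claw": 70}])

```text
t: 4.63
position: [0.4719, 0.323, 0.1528]
ee_rot: [-0.568, 0.729, 0.236, 0.3]
ft_force: [-0.3, 0.8, -5.0]
gripper_width: 0.0692
gripper_force: 35.0
```

>>> arm_command(plan=[{"xyz": [0.006,-0.038,0],"dr": [-0.097,0.024,0],"claw": 70},{"xyz": [0.012,-0.076,0],"dr": [-0.194,0.048,0],"claw": 70},{"xyz": [0.018,-0.114,0],"dr": [-0.291,0.073,0],"claw": 70},{"xyz": [0.025,-0.152,0],"dr": [-0.388,0.097,0],"claw": 70},{"xyz": [0.032,-0.19,0],"dr": [-0.485,0.121,0],"claw": 70}])

```text
t: 5.05
position: [0.4881, 0.2278, 0.1533]
ee_rot: [-0.61, 0.782, 0.078, 0.101]
ft_force: [-1.5, 1.0, -5.4]
gripper_width: 0.0695
gripper_force: 35.0
```

>>> arm_command(plan=[{"xyz": [0.006,-0.038,0],"dr": [-0.097,0.024,0],"claw": 70},{"xyz": [0.012,-0.076,0],"dr": [-0.194,0.048,0],"claw": 70},{"xyz": [0.018,-0.114,0],"dr": [-0.291,0.073,0],"claw": 70},{"xyz": [0.025,-0.152,0],"dr": [-0.388,0.097,0],"claw": 70},{"xyz": [0.032,-0.19,0],"dr": [-0.485,0.121,0],"claw": 70}])

```text
t: 5.47
position: [0.5044, 0.1331, 0.153]
ee_rot: [-0.61, 0.782, -0.082, -0.104]
ft_force: [0.3, -0.6, -5.0]
gripper_width: 0.0697
gripper_force: 35.0
```

```bash
python3 st.py
```

```text
5.47 [0.5044 0.1331 0.153 ] q [ 0.74  0.28 -0.41  0.16 -1.11 -1.08] F [ 0.3 -0.6 -5. ] M [ 1.41 -0.31  0.04] w 0.0697 35.0
[[-0.235, -0.936, 0.263], [-0.97, 0.243, -0.001], [-0.063, -0.255, -0.965]] rows=tool x,y,z
```

>>> arm_command(plan=[{"xyz": [0.006,-0.038,0],"dr": [-0.097,0.024,0],"claw": 70},{"xyz": [0.012,-0.076,0],"dr": [-0.194,0.048,0],"claw": 70},{"xyz": [0.018,-0.114,0],"dr": [-0.291,0.073,0],"claw": 70},{"xyz": [0.025,-0.152,0],"dr": [-0.388,0.097,0],"claw": 70},{"xyz": [0.032,-0.19,0],"dr": [-0.485,0.121,0],"claw": 70}])

```text
t: 5.88
position: [0.5209, 0.0387, 0.1524]
ee_rot: [-0.568, 0.728, -0.236, -0.302]
ft_force: [0.2, -0.1, -3.9]
gripper_width: 0.0699
gripper_force: 35.0
```

>>> arm_command(plan=[{"xyz": [0,0,-0.03],"dr": [0,0,0.118],"claw": 70},{"xyz": [0,0,-0.07],"dr": [0,0,0.236],"claw": 70},{"xyz": [0,0,-0.11],"dr": [0,0,0.354],"claw": 70},{"xyz": [0,0,-0.15],"dr": [0,0,0.472],"claw": 70},{"xyz": [0,0,-0.18],"dr": [0,0,0.59],"claw": 70}])

```text
t: 6.3
position: [0.5188, 0.0405, 0.06]
ee_rot: [0.766, -0.518, 0.315, 0.215]
ft_force: [5.2, -0.8, -2.5]
gripper_width: 0.0695
gripper_force: 35.0
```

```bash
python3 st.py
python3 - <<'E'
from h import *
p=cams.get_image("scene");X=proj(p,[.52,.04,.05]);c,r=int(X[0]),int(X[1]);print(X)
a=np.array(p["frame"])[:,:,::-1][r-70:r+50,c-80:c+80]
w=np.array(cams.get_image("wrist")["frame"])[:,:,::-1]
cv2.imwrite("pics/m2.png",np.hstack([cv2.resize(a,(400,300)),cv2.resize(w,(400,300))]))
E
```

```text
6.3 [0.5188 0.0405 0.06  ] q [ 0.79  0.43 -0.95  1.   -0.87 -1.34] F [ 5.2 -0.8 -2.5] M [2.6  0.3  0.56] w 0.0695 35.0
[[0.265, -0.659, 0.704], [-0.929, -0.37, 0.003], [0.259, -0.655, -0.71]] rows=tool x,y,z
[313.12771574 219.23706496]
```

View pics/m2.png

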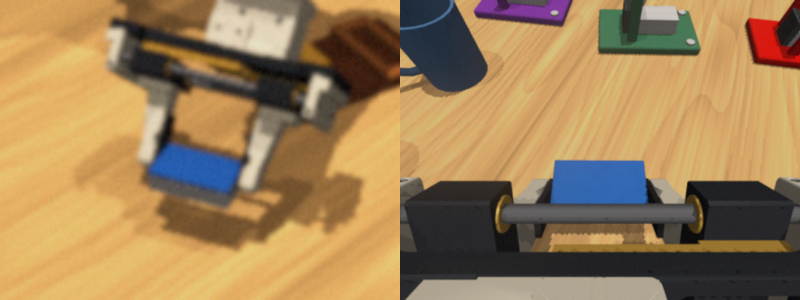

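The block is level with its blue face up. J3 is near its limit, so I move outward before lowering.

>>> arm_command(plan=[{"xyz": [0.05,0,0],"dr": [0,0,0],"claw": 70},{"xyz": [0.1,0,0],"dr": [0,0,0],"claw": 70},{"xyz": [0.16,0,-0.024],"dr": [0,0,0],"claw": 70},{"xyz": [0.16,0,-0.05],"dr": [0,0,0],"claw": 70},{"xyz": [0.16,0,-0.072],"dr": [0,0,0],"claw": 70}])

```text
t: 6.82
position: [0.6019, 0.039, 0.0256]
ee_rot: [0.762, -0.523, 0.315, 0.215]
ft_force: [-1.1, -0.1, -5.0]
gripper_width: 0.0696
gripper_force: 35.0
```

>>> arm_command(plan=[{"xyz": [0,0,0],"dr": [0,0,0],"claw": 70},{"xyz": [0,0,-0.004],"dr": [0,0,0],"claw": 70},{"xyz": [0,0,-0.008],"dr": [0,0,0],"claw": 70},{"xyz": [0,0,-0.012],"dr": [0,0,0],"claw": 70}])

```text
t: 7.15
position: [0.6006, 0.0394, 0.0211]
ee_rot: [0.763, -0.521, 0.316, 0.215]
ft_force: [-0.4, 0.1, -4.6]
gripper_width: 0.07
gripper_force: 35.0
```

```bash
python3 st.py
```

```text
7.15 [0.6006 0.0394 0.0211] q [ 0.64  0.56 -0.83  1.15 -0.84 -1.35] F [-0.4  0.1 -4.6] M [ 3.31  1.21 -0.01] w 0.07 35.0
[[0.257, -0.66, 0.706], [-0.931, -0.364, -0.001], [0.258, -0.658, -0.708]] rows=tool x,y,z
```

>>> arm_command(plan=[{"xyz": [0,0,-0.002],"dr": [0,0,0],"claw": 70},{"xyz": [0,0,-0.003],"dr": [0,0,0],"claw": 70},{"xyz": [0,0,-0.004],"dr": [0,0,0],"claw": 70},{"xyz": [0,0,-0.005],"dr": [0,0,0],"claw": 70}])

```text
t: 7.48
position: [0.6004, 0.0393, 0.0183]
ee_rot: [0.763, -0.521, 0.316, 0.215]
ft_force: [-1.2, 0.1, -4.7]
gripper_width: 0.07
gripper_force: 35.0
```

>>> arm_command(plan=[{"xyz": [0,0,-0.001],"dr": [0,0,0],"claw": 70},{"xyz": [0,0,-0.002],"dr": [0,0,0],"claw": 70},{"xyz": [0,0,-0.003],"dr": [0,0,0],"claw": 70}])

```text
t: 7.73
position: [0.6004, 0.0391, 0.0166]
ee_rot: [0.763, -0.521, 0.316, 0.216]
ft_force: [-0.4, 0.1, -4.2]
gripper_width: 0.07
gripper_force: 35.0
```

>>> arm_command(plan=[{"xyz": [0,0,-0.001],"dr": [0,0,0],"claw": 70},{"xyz": [0,0,-0.001],"dr": [0,0,0],"claw": 70}])

```text
t: 7.9
position: [0.6003, 0.0391, 0.0159]
ee_rot: [0.763, -0.521, 0.316, 0.216]
ft_force: [-0.0, -0.2, -4.0]
gripper_width: 0.0693
gripper_force: 35.0
```

>>> arm_command(plan=[{"xyz": [0,0,-0.001],"dr": [0,0,0],"claw": 70},{"xyz": [0,0,-0.001],"dr": [0,0,0],"claw": 70}])

```text
t: 8.07
position: [0.6003, 0.0391, 0.0155]
ee_rot: [0.763, -0.521, 0.316, 0.216]
ft_force: [0.9, -0.3, -4.2]
gripper_width: 0.0697
gripper_force: 35.0
```

```bash
python3 st.py
python3 - <<'E'
from h import *
p=cams.get_image("scene");X=proj(p,[.6,.04,.02]);c,r=int(X[0]),int(X[1]);print(X)
a=np.array(p["frame"])[:,:,::-1][r-45:r+45,c-60:c+60]
w=np.array(cams.get_image("wrist")["frame"])[:,:,::-1][200:440,160:480]
cv2.imwrite("pics/m3.png",np.hstack([cv2.resize(a,(400,300),interpolation=2),cv2.resize(w,(400,300))]))
E
```

```text
8.07 [0.6003 0.0391 0.0155] q [ 0.64  0.57 -0.84  1.16 -0.84 -1.36] F [ 0.9 -0.3 -4.2] M [3.34 1.24 0.01] w 0.0697 35.0
[[0.258, -0.659, 0.707], [-0.931, -0.364, 0.0], [0.257, -0.658, -0.708]] rows=tool x,y,z
[341.57757379 248.39144964]
```

View pics/m3.png

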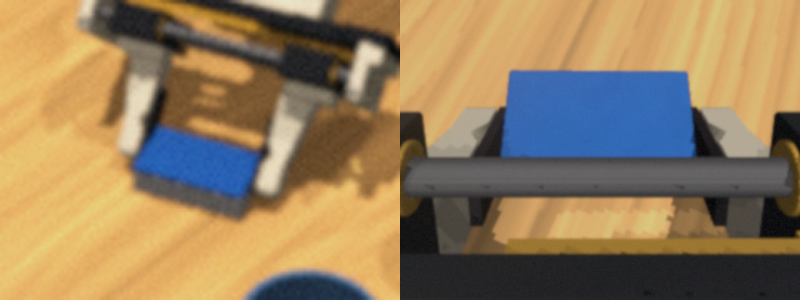

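The block is level, blue up, just above the bench (blue top at about (598,110) in the crop). A little lower yet.

>>> arm_command(plan=[{"xyz": [0,0,-0.001],"dr": [0,0,0],"claw": 70},{"xyz": [0,0,-0.001],"dr": [0,0,0],"claw": 70}])

```text
t: 8.33
position: [0.6003, 0.0391, 0.015]
ee_rot: [0.763, -0.521, 0.316, 0.216]
ft_force: [-0.3, 0.3, -3.9]
gripper_width: 0.0697
gripper_force: 35.0
```

>>> arm_command(plan=[{"xyz": [0,0,-0.001],"dr": [0,0,0],"claw": 70},{"xyz": [0,0,-0.001],"dr": [0,0,0],"claw": 70}])

```text
t: 8.5
position: [0.6004, 0.0391, 0.0147]
ee_rot: [0.763, -0.521, 0.316, 0.216]
ft_force: [0.3, -1.2, -3.4]
gripper_width: 0.0698
gripper_force: 35.3
```

>>> arm_command(plan=[{"xyz": [0,0,0],"dr": [0,0,0],"claw": 85},{"xyz": [0,0,0],"dr": [0,0,0],"claw": 100},{"xyz": [0,0,0],"dr": [0,0,0],"claw": 100},{"xyz": [0,0,0],"dr": [0,0,0],"claw": 100},{"xyz": [0,0,0],"dr": [0,0,0],"claw": 100}])

```text
t: 8.92
position: [0.6005, 0.0391, 0.0148]
ee_rot: [0.763, -0.521, 0.316, 0.216]
ft_force: [-1.5, -0.1, -0.6]
gripper_width: 0.0871
gripper_force: 0.0
```

>>> arm_command(plan=[{"xyz": [0,0,0],"dr": [0,0,0],"claw": 100},{"xyz": [-0.02,0.05,0.054],"dr": [0,0,0],"claw": 100},{"xyz": [-0.04,0.1,0.108],"dr": [0,0,0],"claw": 100},{"xyz": [-0.06,0.15,0.162],"dr": [0,0,0],"claw": 100},{"xyz": [-0.06,0.15,0.22],"dr": [0,0,0],"claw": 100}])

```text
t: 9.33
position: [0.57, 0.1186, 0.1254]
ee_rot: [0.764, -0.519, 0.316, 0.215]
ft_force: [0.4, 0.7, 0.5]
gripper_width: 0.0876
gripper_force: 0.0
```

```bash
python3 st.py
python3 - <<'E'
from seg import *
for n in("wrist","top"):
    p=cams.get_image(n);f=np.array(p["frame"]);h=cv2.cvtColor(f,cv2.COLOR_RGB2HSV).astype(int)
    c,r=map(int,proj(p,[.602,.034,.02]));d=90 if n=="wrist" else 22
    M=np.zeros(f.shape[:2],bool);M[max(r-d,0):r+d,c-d:c+d]=1
    print(n,c,r,rect(p,M&(h[...,0]>100)&(h[...,0]<130)&(h[...,1]>130)&(h[...,2]>60),.02))
E
```

```text
9.33 [0.57   0.1186 0.1254] q [ 0.88  0.44 -0.68  0.79 -1.06 -1.12] F [0.4 0.7 0.5] M [2.33 0.71 0.19] w 0.0876 0.0
[[0.261, -0.659, 0.706], [-0.93, -0.368, 0.0], [0.26, -0.656, -0.708]] rows=tool x,y,z
wrist 321 247 (array([603.6,  34.4]), array([67.9, 37.8]), 21.6, [279, 228, 82, 40, 3167])
top 313 226 (array([600.5,  32.6]), array([68.5, 38.6]), 21.3, [302, 211, 26, 33, 499])
```

The block lies flat with blue up, at (0.603, 0.034), yaw 21.5°. Turning the tool for the side grasp.

>>> arm_command(plan=[{"xyz": [0,0,0],"dr": [0.465,0.184,0],"claw": 100},{"xyz": [0,0,0],"dr": [0.465,0.184,0],"claw": 100},{"xyz": [0,0,0],"dr": [0.465,0.184,0],"claw": 100},{"xyz": [0,0,0],"dr": [0.465,0.184,0],"claw": 100},{"xyz": [0,0,0],"dr": [0.465,0.184,0],"claw": 100}])

```text
t: 9.85
position: [0.5711, 0.1137, 0.1261]
ee_rot: [0.819, -0.56, 0.104, 0.07]
ft_force: [-0.3, 0.2, -0.4]
gripper_width: 0.0875
gripper_force: 0.0
```

>>> arm_command(plan=[{"xyz": [0,0,0],"dr": [0.232,0.092,0],"claw": 100},{"xyz": [0,0,0],"dr": [0.232,0.092,0],"claw": 100},{"xyz": [0,0,0],"dr": [0.232,0.092,0],"claw": 100}])

```text
t: 10.1
position: [0.5711, 0.1134, 0.1251]
ee_rot: [0.825, -0.565, -0.004, -0.003]
ft_force: [0.4, -0.3, 0.3]
gripper_width: 0.0875
gripper_force: 0.0
```

>>> arm_command(plan=[{"xyz": [0.043,-0.169,0],"dr": [0,0,-0.5],"claw": 100},{"xyz": [0.043,-0.169,0],"dr": [0,0,-0.5],"claw": 100},{"xyz": [0.043,-0.169,0],"dr": [0,0,-0.5],"claw": 100},{"xyz": [0.043,-0.169,0],"dr": [0,0,-0.5],"claw": 100},{"xyz": [0.043,-0.169,0],"dr": [0,0,-0.5],"claw": 100}])

```text
t: 10.52
position: [0.5914, 0.0278, 0.1238]
ee_rot: [-0.649, 0.761, 0.001, -0.002]
ft_force: [-0.1, 1.1, -0.7]
gripper_width: 0.0878
gripper_force: 0.0
```

>>> arm_command(plan=[{"xyz": [0,0,0],"dr": [0,0,-0.5],"claw": 100},{"xyz": [0,0,0],"dr": [0,0,-0.5],"claw": 100},{"xyz": [0,0,0],"dr": [0,0,-0.5],"claw": 100},{"xyz": [0,0,0],"dr": [0,0,-0.5],"claw": 100},{"xyz": [0,0,0],"dr": [0,0,-0.5],"claw": 100}])

```text
t: 10.93
position: [0.5914, 0.0297, 0.1242]
ee_rot: [-0.433, 0.902, 0.001, -0.001]
ft_force: [-0.4, 0.0, 0.4]
gripper_width: 0.0876
gripper_force: 0.0
```

>>> arm_command(plan=[{"xyz": [0,0,0],"dr": [0,0,-0.5],"claw": 100},{"xyz": [0,0,0],"dr": [0,0,-0.5],"claw": 100},{"xyz": [0,0,0],"dr": [0,0,-0.5],"claw": 100},{"xyz": [0,0,0],"dr": [0,0,-0.5],"claw": 100},{"xyz": [0,0,0],"dr": [0,0,-0.5],"claw": 100}])

```text
t: 11.35
position: [0.5915, 0.0297, 0.1243]
ee_rot: [-0.186, 0.983, 0.001, -0.001]
ft_force: [0.0, 0.5, 0.5]
gripper_width: 0.0876
gripper_force: 0.0
```

```bash
python3 st.py
python3 - <<'E'
from seg import *
import pickle
p=cams.get_image("wrist");pickle.dump(p,open("w2.pkl","wb"));f=np.array(p["frame"]);h=cv2.cvtColor(f,cv2.COLOR_RGB2HSV).astype(int)
c,r=map(int,proj(p,[.602,.034,.02]));print(c,r)
print(rect(p,(h[...,0]>100)&(h[...,0]<130)&(h[...,1]>130)&(h[...,2]>60),.02))
E
```

```text
11.35 [0.5915 0.0297 0.1243] q [ 0.38  0.32 -0.32 -0.   -0.93 -1.57] F [0.  0.5 0.5] M [ 0.   -0.14  0.02] w 0.0876 0.0
[[-0.931, -0.365, 0.001], [-0.365, 0.931, 0.002], [-0.001, 0.002, -1.0]] rows=tool x,y,z
316 261
(array([603.2,  33.3]), array([68.4, 38.1]), 21.3, [290, 218, 52, 86, 4227])
```

>>> arm_command(plan=[{"xyz": [0,0,-0.06],"dr": [0,0,0],"claw": 100},{"xyz": [0,0,-0.12],"dr": [0,0,0],"claw": 100},{"xyz": [0,0,-0.17],"dr": [0,0,0],"claw": 100},{"xyz": [0,0,-0.205],"dr": [0,0,0],"claw": 100},{"xyz": [0,0,-0.223],"dr": [0,0,0],"claw": 100}])

```text
t: 11.82
position: [0.5903, 0.0292, 0.0108]
ee_rot: [-0.189, 0.982, 0.001, -0.002]
ft_force: [-30.5, 10.3, 107.5]
gripper_width: 0.0874
gripper_force: 59.2
```

>>> arm_command(plan=[{"xyz": [0,0,0],"dr": [0,0,0],"claw": 60},{"xyz": [0,0,0],"dr": [0,0,0],"claw": 50},{"xyz": [0,0,0],"dr": [0,0,0],"claw": 40},{"xyz": [0,0,0],"dr": [0,0,0],"claw": 35},{"xyz": [0,0,0],"dr": [0,0,0],"claw": 35}], squeeze=50)

```text
t: 12.23
position: [0.5921, 0.0297, 0.0135]
ee_rot: [-0.187, 0.982, 0.002, 0.0]
ft_force: [1.4, -0.5, 0.2]
gripper_width: 0.0598
gripper_force: 0.0
```

>>> arm_command(plan=[{"xyz": [0,0,0],"dr": [0,0,0],"claw": 35},{"xyz": [0,0,0],"dr": [0,0,0],"claw": 35},{"xyz": [0,0,0],"dr": [0,0,0],"claw": 35},{"xyz": [0,0,0],"dr": [0,0,0],"claw": 35},{"xyz": [0,0,0],"dr": [0,0,0],"claw": 35}])

```text
t: 12.65
position: [0.5919, 0.0295, 0.0132]
ee_rot: [-0.186, 0.983, 0.001, -0.0]
ft_force: [-0.1, -1.3, 2.2]
gripper_width: 0.0391
gripper_force: 49.9
```

```bash
python3 st.py
```

```text
12.65 [0.5919 0.0295 0.0132] q [ 0.38  0.46 -0.42 -0.   -0.69 -1.57] F [-0.1 -1.3  2.2] M [-0.48 -0.19  0.01] w 0.0391 49.9
[[-0.931, -0.365, -0.0], [-0.365, 0.931, 0.003], [-0.001, 0.003, -1.0]] rows=tool x,y,z
```

>>> arm_command(plan=[{"xyz": [0,0,0.02],"dr": [0,0,0],"claw": 35},{"xyz": [0,0,0.06],"dr": [0,0,0],"claw": 35},{"xyz": [0,0,0.12],"dr": [0,0,0],"claw": 35},{"xyz": [0,0,0.18],"dr": [0,0,0],"claw": 35},{"xyz": [0,0,0.24],"dr": [0,0,0],"claw": 35}])

```text
t: 13.07
position: [0.5908, 0.0295, 0.1341]
ee_rot: [-0.186, 0.983, 0.002, -0.001]
ft_force: [0.2, -0.3, -4.6]
gripper_width: 0.04
gripper_force: 49.9
```

>>> arm_command(plan=[{"xyz": [0,-0.05,0.05],"dr": [0,0,0],"claw": 35},{"xyz": [0,-0.1,0.08],"dr": [0,0,0],"claw": 35},{"xyz": [0.01,-0.15,0.1],"dr": [0,0,0],"claw": 35},{"xyz": [0.02,-0.2,0.134],"dr": [0,0,0],"claw": 35},{"xyz": [0.023,-0.26,0.134],"dr": [0,0,0],"claw": 35}])

```text
t: 13.48
position: [0.6047, -0.1009, 0.2038]
ee_rot: [-0.187, 0.982, 0.001, 0.002]
ft_force: [1.8, -0.1, -3.3]
gripper_width: 0.0395
gripper_force: 49.9
```

>>> arm_command(plan=[{"xyz": [0,-0.06,0],"dr": [0,0,0],"claw": 35},{"xyz": [0.01,-0.12,0],"dr": [0,0,0],"claw": 35},{"xyz": [0.02,-0.18,0],"dr": [0,0,0],"claw": 35},{"xyz": [0.023,-0.23,0],"dr": [0,0,0],"claw": 35},{"xyz": [0.023,-0.26,0],"dr": [0,0,0],"claw": 35}])

```text
t: 13.9
position: [0.6141, -0.2326, 0.1995]
ee_rot: [-0.185, 0.983, 0.002, -0.001]
ft_force: [0.6, 0.0, -4.1]
gripper_width: 0.0395
gripper_force: 49.9
```

>>> arm_command(plan=[{"xyz": [0,0,0],"dr": [0,0,0],"claw": 35},{"xyz": [0,0,0],"dr": [0,0,0],"claw": 35}])

```text
t: 14.07
position: [0.614, -0.2307, 0.1994]
ee_rot: [-0.185, 0.983, 0.002, -0.001]
ft_force: [-0.8, 0.9, -5.2]
gripper_width: 0.0397
gripper_force: 49.9
```

```bash
python3 st.py
python3 - <<'E'
from seg import *
import pickle
p=cams.get_image("wrist");pickle.dump(p,open("w3.pkl","wb"));save(p,"w3.png")
f=np.array(p["frame"]);h=cv2.cvtColor(f,cv2.COLOR_RGB2HSV).astype(int)
G=(h[...,0]>60)&(h[...,0]<95)&(h[...,1]>80);print("base",rect(p,G,.012))
print("grip block",rect(p,(h[...,0]>100)&(h[...,0]<130)&(h[...,1]>130)&(h[...,2]>60),.2+.008))
E
```

```text
14.07 [ 0.614  -0.2307  0.1994] q [-0.06  0.35 -0.08 -0.   -1.14 -1.13] F [-0.8  0.9 -5.2] M [ 0.15 -0.08  0.04] w 0.0397 49.9
[[-0.932, -0.364, 0.001], [-0.364, 0.932, 0.004], [-0.002, 0.004, -1.0]] rows=tool x,y,z
base (array([ 557.1, -253. ]), array([145.8,  96.2]), 22.0, [261, 72, 110, 163, 12058])
grip block (array([ 603.8, -233.6]), array([25.6, 39.4]), -68.8, [274, 271, 91, 55, 4918])
```

View pics/w3.png

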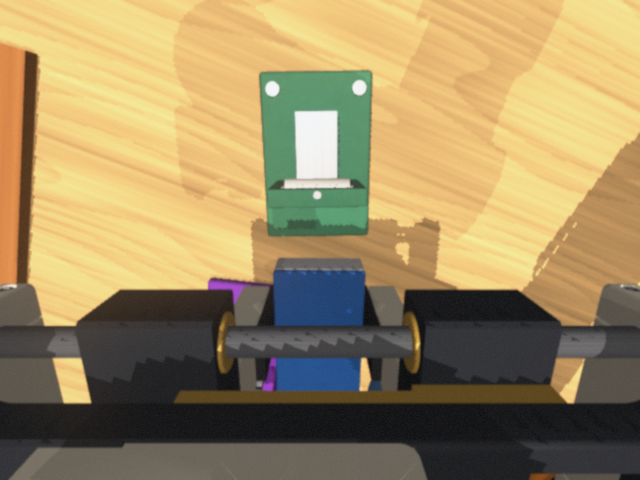

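The picture shows the green stand with its front at the top. The anvil is at columns 295-338, rows 110-180, with the roller at row 184 and the held block at columns 275-365. I now measure the anvil edges.

Run:
```python
from seg import *
import pickle
p=pickle.load(open("w3.pkl","rb"));f=np.array(p["frame"]);g=cv2.cvtColor(f,cv2.COLOR_RGB2HSV)[...,1].astype(float);
S=g
def cross(v,x0,t):  # subpixel crossing
    s=np.where(np.diff((v>t).astype(int))!=0)[0]
    return [x0+i+(t-v[i])/(v[i+1]-v[i]) for i in s]
L=[];Rr=[]
for r in range(116,172,3):
    v=S[r,284:350];c=cross(v,284,60)
    if len(c)>=2: L.append(onz(p,r,c[0],.034)[:2]);Rr.append(onz(p,r,c[-1],.034)[:2])
F=[]
for c in range(300,334,3):
    q=cross(S[100:130,c],100,60)
    if q:F.append(onz(p,q[0],c,.034)[:2])
fit=lambda P:cv2.fitLine(np.array(P,np.float32),cv2.DIST_HUBER,0,1e-3,1e-3).ravel()
out={}
for n,P in(("L",L),("R",Rr),("F",F)):
    a=fit(P);print(n,len(P),"ang",round(np.degrees(np.arctan2(a[1],a[0]))%180,2),a[2:]);out[n]=a
th=np.radians(np.mean([np.degrees(np.arctan2(out[k][1],out[k][0]))%180 for k in"LR"]))
for t in(th,np.radians(21.8)):
    u=np.array([np.cos(t),np.sin(t)]);n=np.array([-u[1],u[0]])
    l=np.mean([n@x for x in L]);r=np.mean([n@x for x in Rr]);fr=np.median([u@x for x in F])
    print("deg",round(np.degrees(t),2),"width",abs(l-r),"lat",(l+r)/2,"front",fr,"anvil",u*(fr+.035)+n*(l+r)/2)
# base check
h=cv2.cvtColor(f,cv2.COLOR_RGB2HSV).astype(int)
G=(h[...,0]>60)&(h[...,0]<95)&(h[...,1]>80)
for z in(.012,):
  e=[(np.where(G[r,200:420])[0][[0,-1]]+200) for r in range(80,170,6)]
  for k in(0,1):
    a=fit([onz(p,r,x[k]+(0.5 if k else -.5),z)[:2] for r,x in zip(range(80,170,6),e)]);print("base side",np.degrees(np.arctan2(a[1],a[0]))%180,n@a[2:])
# block
B=(h[...,0]>100)&(h[...,0]<130)&(h[...,1]>110)
zt=.2+.007
for k in(0,1):
  P=[];
  for r in range(275,320,4):
    x=np.where(B[r,250:390])[0]+250;P.append(onz(p,r,x[[0,-1][k]]+(0.5 if k else -.5),zt)[:2])
  a=fit(P);print("blk side",np.degrees(np.arctan2(a[1],a[0]))%180,n@a[2:])
r0=[np.where(B[250:300,c])[0][0]+250 for c in range(290,350,10)];print("blk rear u",u@np.mean([onz(p,r-.5,c,zt)[:2] for r,c in zip(r0,range(290,350,10))],axis=0))
s=sensors.get_state()["position"];print("tcp u,n",u@s[:2],n@s[:2])
```

```text
L 19 ang 22.04 [ 0.551388   -0.27547464]
R 19 ang 22.23 [ 0.53915155 -0.2400243 ]
F 12 ang 112.25 [ 0.5194555  -0.26778993]
deg 22.14 width 0.03746073294924657 lat -0.44420043522926433 front 0.380268305540854 anvil [ 0.55203371 -0.2549913 ]
deg 21.8 width 0.03746307289349643 lat -0.441810547810337 front 0.3828922193083622 anvil [ 0.55208123 -0.2550231 ]
base side 22.095694 -0.48993228098750363
base side 21.88135 -0.3939983002387276
blk side 19.013466 -0.4607647983301273
blk side 23.018892 -0.421332895699914
blk rear u 0.4612222558445418
tcp u,n 0.484851441858835 -0.44166483236163445
```

>>> arm_command(plan=[{"xyz": [-0.06,-0.024,0],"dr": [0,0,0.0125],"claw": 35},{"xyz": [-0.12,-0.048,0],"dr": [0,0,0.0125],"claw": 35},{"xyz": [-0.17,-0.068,0],"dr": [0,0,0.0125],"claw": 35},{"xyz": [-0.187,-0.0744,0],"dr": [0,0,0.0125],"claw": 35},{"xyz": [-0.187,-0.0744,-0.03],"dr": [0,0,0.0125],"claw": 35}])

```text
t: 14.53
position: [0.5209, -0.2677, 0.1886]
ee_rot: [-0.193, 0.981, 0.0, 0.002]
ft_force: [1.9, -0.0, -4.4]
gripper_width: 0.0399
gripper_force: 49.9
```

>>> arm_command(plan=[{"xyz": [0,0,-0.06],"dr": [0,0,0],"claw": 35},{"xyz": [0,0,-0.12],"dr": [0,0,0],"claw": 35},{"xyz": [0,0,-0.17],"dr": [0,0,0],"claw": 35},{"xyz": [0,0,-0.21],"dr": [0,0,0],"claw": 35},{"xyz": [0,0,-0.24],"dr": [0,0,0],"claw": 35}])

```text
t: 14.95
position: [0.5208, -0.2661, 0.0634]
ee_rot: [-0.193, 0.981, 0.002, -0.001]
ft_force: [-0.7, -0.1, -4.8]
gripper_width: 0.0398
gripper_force: 49.9
```

>>> arm_command(plan=[{"xyz": [0,0,-0.002],"dr": [0,0,0],"claw": 35},{"xyz": [0,0,-0.006],"dr": [0,0,0],"claw": 35},{"xyz": [0,0,-0.01],"dr": [0,0,0],"claw": 35},{"xyz": [0,0,-0.014],"dr": [0,0,0],"claw": 35},{"xyz": [0,0,-0.018],"dr": [0,0,0],"claw": 35}])

```text
t: 15.37
position: [0.5222, -0.2675, 0.0571]
ee_rot: [-0.193, 0.981, 0.001, 0.001]
ft_force: [-0.4, 0.4, -4.5]
gripper_width: 0.04
gripper_force: 49.9
```

```bash
cat >> st.py <<'E'
t=np.radians(22.1);u=np.array([np.cos(t),np.sin(t)]);n=np.array([-u[1],u[0]]);d=np.array(s["position"])[:2]-[.552,-.255]
tx=-R.from_quat(s["ee_rot"]).as_matrix()[:2,0]
print("rel anvil mm along,lat",np.round([u@d*1000,n@d*1000],1),"yaw",np.degrees(np.arctan2(tx[1],tx[0])),"F along,lat",np.round([u@s["ft_force"][:2],n@s["ft_force"][:2]],1))
E
python3 st.py
```

```text
15.37 [ 0.5222 -0.2675  0.0571] q [-0.14  0.39 -0.4  -0.   -0.78 -1.04] F [-0.4  0.4 -4.5] M [-0.01 -0.04 -0.01] w 0.04 49.9
[[-0.926, -0.378, -0.002], [-0.378, 0.926, 0.002], [0.001, 0.003, -1.0]] rows=tool x,y,z
rel anvil mm along,lat [-32.4  -0.4] yaw 22.197782445173637 F along,lat [-0.2  0.5]
```

>>> arm_command(plan=[{"xyz": [0,0,-0.003],"dr": [0,0,0],"claw": 35},{"xyz": [0,0,-0.006],"dr": [0,0,0],"claw": 35},{"xyz": [0,0,-0.009],"dr": [0,0,0],"claw": 35},{"xyz": [0,0,-0.012],"dr": [0,0,0],"claw": 35},{"xyz": [0,0,-0.014],"dr": [0,0,0],"claw": 35}])

```text
t: 15.78
position: [0.5213, -0.2676, 0.0489]
ee_rot: [-0.192, 0.981, 0.002, -0.0]
ft_force: [-0.0, -0.5, -3.8]
gripper_width: 0.0396
gripper_force: 49.9
```

>>> arm_command(plan=[{"xyz": [0,0,-0.001],"dr": [0,0,0],"claw": 35},{"xyz": [0,0,-0.001],"dr": [0,0,0],"claw": 35},{"xyz": [0,0,-0.002],"dr": [0,0,0],"claw": 35},{"xyz": [0,0,-0.002],"dr": [0,0,0],"claw": 35}])

```text
t: 16.12
position: [0.5214, -0.2676, 0.048]
ee_rot: [-0.192, 0.981, 0.002, -0.0]
ft_force: [-0.6, 0.9, -4.0]
gripper_width: 0.0395
gripper_force: 49.9
```

>>> arm_command(plan=[{"xyz": [0,0,-0.001],"dr": [0,0,0],"claw": 35},{"xyz": [0,0,-0.001],"dr": [0,0,0],"claw": 35}])

```text
t: 16.28
position: [0.5213, -0.2676, 0.0475]
ee_rot: [-0.192, 0.981, 0.002, -0.0]
ft_force: [0.2, -0.5, -4.8]
gripper_width: 0.0398
gripper_force: 49.9
```

>>> arm_command(plan=[{"xyz": [0,0,-0.001],"dr": [0,0,0],"claw": 35},{"xyz": [0,0,-0.001],"dr": [0,0,0],"claw": 35}])

```text
t: 16.45
position: [0.5214, -0.2676, 0.0472]
ee_rot: [-0.192, 0.981, 0.002, -0.0]
ft_force: [-0.8, -0.1, -3.0]
gripper_width: 0.0394
gripper_force: 49.9
```

>>> arm_command(plan=[{"xyz": [0,0,-0.0005],"dr": [0,0,0],"claw": 35},{"xyz": [0,0,-0.0005],"dr": [0,0,0],"claw": 35}])

```text
t: 16.62
position: [0.5214, -0.2676, 0.0472]
ee_rot: [-0.192, 0.981, 0.001, -0.0]
ft_force: [-1.4, 0.5, 1.6]
gripper_width: 0.0396
gripper_force: 50.0
```

```bash
python3 st.py
```

```text
16.62 [ 0.5214 -0.2676  0.0472] q [-0.14  0.4  -0.41 -0.   -0.76 -1.04] F [-1.4  0.5  1.6] M [ 0.47  0.58 -0.03] w 0.0396 50.0
[[-0.926, -0.378, -0.0], [-0.378, 0.926, 0.003], [-0.001, 0.003, -1.0]] rows=tool x,y,z
rel anvil mm along,lat [-33.1  -0.2] yaw 22.185664462265905 F along,lat [-1.1  1. ]
```

>>> arm_command(plan=[{"xyz": [0,0,-0.0006],"dr": [0,0,0],"claw": 35},{"xyz": [0,0,-0.0006],"dr": [0,0,0],"claw": 35}])

```text
t: 16.78
position: [0.5214, -0.2676, 0.0472]
ee_rot: [-0.192, 0.981, 0.001, -0.0]
ft_force: [-2.6, 1.2, 4.6]
gripper_width: 0.0398
gripper_force: 50.0
```

>>> arm_command(plan=[{"xyz": [0,0,-0.0004],"dr": [0,0,0],"claw": 35},{"xyz": [0,0,-0.0004],"dr": [0,0,0],"claw": 35}])

```text
t: 16.95
position: [0.5214, -0.2676, 0.0472]
ee_rot: [-0.192, 0.981, 0.001, -0.0]
ft_force: [-3.8, 2.3, 6.4]
gripper_width: 0.0395
gripper_force: 50.0
```

>>> arm_command(plan=[{"xyz": [0,0,-0.0008],"dr": [0,0,0],"claw": 35},{"xyz": [0,0,-0.0012],"dr": [0,0,0],"claw": 35},{"xyz": [0,0,-0.0012],"dr": [0,0,0],"claw": 35}])

```text
t: 17.2
position: [0.5214, -0.2676, 0.0471]
ee_rot: [-0.193, 0.981, 0.001, 0.0]
ft_force: [-5.2, 3.8, 12.5]
gripper_width: 0.0396
gripper_force: 50.0
```

>>> arm_command(plan=[{"xyz": [0,0,-0.0003],"dr": [0,0,0],"claw": 35},{"xyz": [0,0,-0.0003],"dr": [0,0,0],"claw": 35},{"xyz": [0,0,-0.0003],"dr": [0,0,0],"claw": 35}])

```text
t: 17.45
position: [0.5214, -0.2676, 0.0472]
ee_rot: [-0.193, 0.981, 0.001, 0.0]
ft_force: [-5.4, 4.2, 13.2]
gripper_width: 0.0393
gripper_force: 50.0
```

```bash
python3 st.py
```

```text
17.45 [ 0.5214 -0.2676  0.0472] q [-0.14  0.4  -0.41 -0.   -0.76 -1.04] F [-5.4  4.2 13.2] M [1.67 1.91 0.03] w 0.0393 50.0
[[-0.926, -0.378, -0.001], [-0.378, 0.926, 0.003], [-0.0, 0.003, -1.0]] rows=tool x,y,z
rel anvil mm along,lat [-33.1  -0.2] yaw 22.20473024638207 F along,lat [-3.4  5.9]
```

>>> arm_command(plan=[{"xyz": [0.0028,0.0011,0],"dr": [0,0,0],"claw": 35},{"xyz": [0.0056,0.0023,0],"dr": [0,0,0],"claw": 35},{"xyz": [0.0083,0.0034,0],"dr": [0,0,0],"claw": 35},{"xyz": [0.0111,0.0045,0],"dr": [0,0,0],"claw": 35},{"xyz": [0.0139,0.0056,0],"dr": [0,0,0],"claw": 35}])

```text
t: 17.87
position: [0.5275, -0.2659, 0.0472]
ee_rot: [-0.193, 0.981, 0.001, -0.001]
ft_force: [-7.7, -2.6, 13.5]
gripper_width: 0.0392
gripper_force: 50.0
```

```bash
python3 st.py
```

```text
17.87 [ 0.5275 -0.2659  0.0472] q [-0.14  0.41 -0.4  -0.   -0.76 -1.04] F [-7.7 -2.6 13.5] M [-0.85  2.78  0.03] w 0.0392 50.0
[[-0.926, -0.378, 0.001], [-0.378, 0.926, 0.002], [-0.002, 0.002, -1.0]] rows=tool x,y,z
rel anvil mm along,lat [-26.7  -0.9] yaw 22.198735426549526 F along,lat [-8.1  0.4]
```

>>> arm_command(plan=[{"xyz": [0.0025,0.0018,0],"dr": [0,0,0],"claw": 35},{"xyz": [0.0053,0.003,0],"dr": [0,0,0],"claw": 35},{"xyz": [0.008,0.0041,0],"dr": [0,0,0],"claw": 35},{"xyz": [0.0108,0.0052,0],"dr": [0,0,0],"claw": 35},{"xyz": [0.0136,0.0063,0],"dr": [0,0,0],"claw": 35}])

```text
t: 18.28
position: [0.5308, -0.2639, 0.0471]
ee_rot: [-0.192, 0.981, 0.001, -0.004]
ft_force: [-18.4, -9.5, 22.2]
gripper_width: 0.0392
gripper_force: 50.0
```

```bash
python3 st.py
```

```text
18.28 [ 0.5308 -0.2639  0.0471] q [-0.13  0.42 -0.39  0.   -0.77 -1.05] F [-18.4  -9.5  22.2] M [-3.45  6.56 -0.04] w 0.0392 50.0
[[-0.926, -0.377, 0.007], [-0.377, 0.926, 0.004], [-0.008, 0.001, -1.0]] rows=tool x,y,z
rel anvil mm along,lat [-23.   -0.3] yaw 22.16606506914035 F along,lat [-20.6  -1.9]
```

>>> arm_command(plan=[{"xyz": [0.0019,0.0007,0.001],"dr": [0,0,0],"claw": 35},{"xyz": [0.0037,0.0015,0.001],"dr": [0,0,0],"claw": 35},{"xyz": [0.0055,0.0022,0.001],"dr": [0,0,0],"claw": 35}], squeeze=60)

```text
t: 18.53
position: [0.5344, -0.2622, 0.0471]
ee_rot: [-0.192, 0.981, 0.001, -0.003]
ft_force: [-13.8, -5.7, 15.5]
gripper_width: 0.0392
gripper_force: 60.0
```

```bash
python3 st.py
```

```text
18.53 [ 0.5344 -0.2622  0.0471] q [-0.13  0.42 -0.39 -0.   -0.77 -1.05] F [-13.8  -5.7  15.5] M [-2.1   4.7  -0.04] w 0.0392 60.0
[[-0.926, -0.377, 0.005], [-0.377, 0.926, 0.004], [-0.006, 0.002, -1.0]] rows=tool x,y,z
rel anvil mm along,lat [-19.  -0.] yaw 22.145830468632127 F along,lat [-15.   -0.1]
```

>>> arm_command(plan=[{"xyz": [0.0024,0.0009,0],"dr": [0,0,0],"claw": 35},{"xyz": [0.0047,0.0018,0],"dr": [0,0,0],"claw": 35},{"xyz": [0.007,0.0027,0],"dr": [0,0,0],"claw": 35},{"xyz": [0.0093,0.0036,0],"dr": [0,0,0],"claw": 35}])

```text
t: 18.87
position: [0.5394, -0.2602, 0.0471]
ee_rot: [-0.192, 0.981, 0.001, -0.003]
ft_force: [-13.5, -5.0, 14.9]
gripper_width: 0.0397
gripper_force: 60.0
```

```bash
python3 st.py
```

```text
18.87 [ 0.5394 -0.2602  0.0471] q [-0.12  0.42 -0.38 -0.   -0.78 -1.06] F [-13.5  -5.   14.9] M [-2.02  4.64  0.02] w 0.0397 60.0
[[-0.926, -0.377, 0.005], [-0.377, 0.926, 0.004], [-0.006, 0.002, -1.0]] rows=tool x,y,z
rel anvil mm along,lat [-13.7  -0.1] yaw 22.15221788847726 F along,lat [-14.4   0.5]
```

2.3 mm left. Creep to the stop.

>>> arm_command(plan=[{"xyz": [0.0014,0.0006,0],"dr": [0,0,0],"claw": 35},{"xyz": [0.0028,0.0011,0],"dr": [0,0,0],"claw": 35},{"xyz": [0.0037,0.0015,0],"dr": [0,0,0],"claw": 35}])

```text
t: 19.12
position: [0.541, -0.2596, 0.0472]
ee_rot: [-0.192, 0.981, 0.001, -0.003]
ft_force: [-14.8, -6.5, 15.1]
gripper_width: 0.0394
gripper_force: 60.0
```

>>> arm_command(plan=[{"xyz": [0.0009,0.0004,0],"dr": [0,0,0],"claw": 35},{"xyz": [0.0009,0.0004,0],"dr": [0,0,0],"claw": 35}])

```text
t: 19.28
position: [0.541, -0.2596, 0.0471]
ee_rot: [-0.192, 0.981, 0.001, -0.003]
ft_force: [-15.6, -6.9, 16.6]
gripper_width: 0.0395
gripper_force: 60.0
```

>>> arm_command(plan=[{"xyz": [0.0009,0.0004,0],"dr": [0,0,0],"claw": 35},{"xyz": [0.0009,0.0004,0],"dr": [0,0,0],"claw": 35}])

```text
t: 19.45
position: [0.541, -0.2595, 0.0472]
ee_rot: [-0.192, 0.981, 0.001, -0.004]
ft_force: [-15.9, -8.7, 17.0]
gripper_width: 0.0395
gripper_force: 60.0
```

```bash
python3 st.py
```

```text
19.45 [ 0.541  -0.2595  0.0472] q [-0.12  0.43 -0.37 -0.   -0.78 -1.06] F [-15.9  -8.7  17. ] M [-2.99  5.68  0.02] w 0.0395 60.0
[[-0.926, -0.377, 0.007], [-0.377, 0.926, 0.004], [-0.008, 0.002, -1.0]] rows=tool x,y,z
rel anvil mm along,lat [-11.9  -0.1] yaw 22.15226149424536 F along,lat [-18.   -2.1]
```

>>> arm_command(plan=[{"xyz": [0.0018,0.0007,0.0004],"dr": [0,0,0],"claw": 35},{"xyz": [0.0018,0.0007,0.0004],"dr": [0,0,0],"claw": 35},{"xyz": [0.0018,0.0007,0.0004],"dr": [0,0,0],"claw": 35}])

```text
t: 19.7
position: [0.5411, -0.2595, 0.0472]
ee_rot: [-0.192, 0.981, 0.002, -0.004]
ft_force: [-17.7, -9.4, 17.0]
gripper_width: 0.0395
gripper_force: 60.0
```

>>> arm_command(plan=[{"xyz": [0.0018,0.0007,0.0004],"dr": [0,0,0],"claw": 35},{"xyz": [0.0018,0.0007,0.0004],"dr": [0,0,0],"claw": 35},{"xyz": [0.0018,0.0007,0.0004],"dr": [0,0,0],"claw": 35}])

```text
t: 19.95
position: [0.5411, -0.2595, 0.0471]
ee_rot: [-0.192, 0.981, 0.002, -0.005]
ft_force: [-20.8, -11.4, 17.1]
gripper_width: 0.0396
gripper_force: 60.0
```

```bash
python3 st.py
```

```text
19.95 [ 0.5411 -0.2595  0.0471] q [-0.12  0.43 -0.37  0.   -0.78 -1.06] F [-20.8 -11.4  17.1] M [-4.55  6.96  0.08] w 0.0396 60.0
[[-0.926, -0.377, 0.01], [-0.377, 0.926, 0.005], [-0.011, 0.001, -1.0]] rows=tool x,y,z
rel anvil mm along,lat [-11.8  -0. ] yaw 22.123974716717704 F along,lat [-23.6  -2.8]
```

>>> arm_command(plan=[{"xyz": [-0.0014,-0.0006,0.0007],"dr": [0,0,0],"claw": 35},{"xyz": [-0.0028,-0.0011,0.0014],"dr": [0,0,0],"claw": 35},{"xyz": [-0.0028,-0.0011,0.0014],"dr": [0,0,0],"claw": 35}])

```text
t: 20.2
position: [0.541, -0.2595, 0.0472]
ee_rot: [-0.192, 0.981, 0.002, -0.004]
ft_force: [-15.0, -10.0, 7.6]
gripper_width: 0.0395
gripper_force: 60.0
```

>>> arm_command(plan=[{"xyz": [0,0,0],"dr": [0,0,0],"claw": 50},{"xyz": [0,0,0],"dr": [0,0,0],"claw": 60},{"xyz": [0,0,0],"dr": [0,0,0],"claw": 70},{"xyz": [0,0,0],"dr": [0,0,0],"claw": 70},{"xyz": [0,0,0],"dr": [0,0,0],"claw": 70}], squeeze=10)

```text
t: 20.62
position: [0.5462, -0.2572, 0.0473]
ee_rot: [-0.193, 0.981, 0.001, 0.0]
ft_force: [1.0, 0.2, 0.2]
gripper_width: 0.0607
gripper_force: 0.0
```

```bash
python3 st.py
```

```text
20.62 [ 0.5462 -0.2572  0.0473] q [-0.12  0.43 -0.37 -0.   -0.78 -1.06] F [1.  0.2 0.2] M [ 0.07 -0.12 -0.07] w 0.0607 0.0
[[-0.926, -0.378, -0.001], [-0.378, 0.926, 0.003], [-0.0, 0.003, -1.0]] rows=tool x,y,z
rel anvil mm along,lat [-6.2  0.1] yaw 22.200082920930317 F along,lat [ 1.  -0.2]
```

>>> arm_command(plan=[{"xyz": [0,0,0.03],"dr": [0,0,0],"claw": 70},{"xyz": [0,0,0.08],"dr": [0,0,0],"claw": 70},{"xyz": [0,0,0.15],"dr": [0,0,0],"claw": 70},{"xyz": [0,0,0.23],"dr": [0,0,0],"claw": 70},{"xyz": [0,0,0.3],"dr": [0,0,0],"claw": 70}])

```text
t: 21.03
position: [0.5459, -0.2573, 0.1994]
ee_rot: [-0.193, 0.981, 0.001, 0.0]
ft_force: [2.2, 0.5, 0.2]
gripper_width: 0.0616
gripper_force: 0.0
```

>>> arm_command(plan=[{"xyz": [0.07,0.03,0],"dr": [0,0,0],"claw": 70},{"xyz": [0.14,0.06,0],"dr": [0,0,0],"claw": 70},{"xyz": [0.14,0.06,0],"dr": [0,0,0],"claw": 70},{"xyz": [0.14,0.06,0],"dr": [0,0,0],"claw": 70},{"xyz": [0.14,0.06,0],"dr": [0,0,0],"claw": 70}])

```text
t: 21.45
position: [0.6155, -0.227, 0.1965]
ee_rot: [-0.193, 0.981, 0.002, -0.001]
ft_force: [0.0, -0.9, -0.7]
gripper_width: 0.0615
gripper_force: 0.0
```

```bash
python3 st.py
python3 - <<'E'
from seg import *
p=cams.get_image("wrist");f=np.array(p["frame"]);h=cv2.cvtColor(f,cv2.COLOR_RGB2HSV).astype(int)
B=(h[...,0]>100)&(h[...,0]<130)&(h[...,1]>110)&(h[...,2]>50);B[:, :250]=0;B[:,400:]=0;B[260:]=0
print(rect(p,B,.054))
t=np.radians(22.1);u=np.array([np.cos(t),np.sin(t)]);n=np.array([-u[1],u[0]])
rr,cc=np.where(B);W=np.array([onz(p,a,b,.054)[:2] for a,b in zip(rr,cc)])-[.552,-.255]
print("along min",(W@u).min()*1e3,"lat 2..98%",np.percentile(W@n,[.5,99.5])*1e3)
a=f[:,:,::-1][60:270,220:420]
q=np.array(cams.get_image("scene")["frame"])[:,:,::-1]
cv2.imwrite("pics/fin.png",np.hstack([cv2.resize(a,(360,378),interpolation=2),cv2.resize(q[140:440,130:470],(428,378))]))
E
```

```text
21.45 [ 0.6155 -0.227   0.1965] q [-0.06  0.36 -0.09 -0.   -1.13 -1.12] F [ 0.  -0.9 -0.7] M [ 0.08 -0.08 -0.01] w 0.0615 0.0
[[-0.926, -0.378, 0.001], [-0.378, 0.926, 0.004], [-0.002, 0.003, -1.0]] rows=tool x,y,z
rel anvil mm along,lat [69.4  2.1] yaw 22.21876775393794 F along,lat [-0.3 -0.8]
(array([ 544.5, -256.9]), array([53.2, 40.1]), 22.2, [290, 104, 52, 71, 3535])
along min -34.28366706611162 lat 2..98% [-18.77907731  20.60415668]
```

View pics/fin.png

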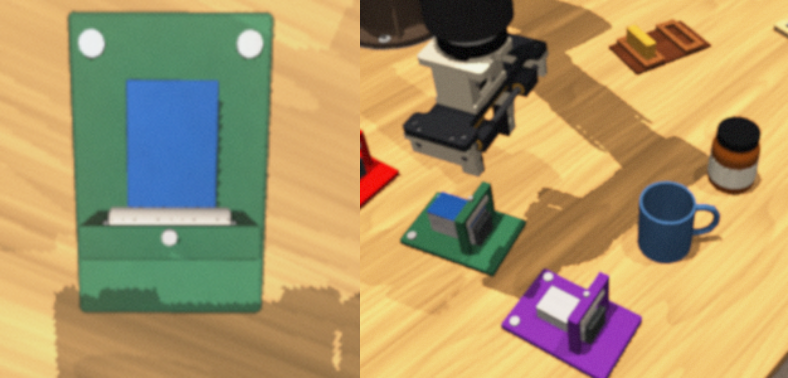

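The picture shows the block under the roller, against the stop, blue side up. Its rear edge is at −34.3 mm (−35 expected) and it sits about 0.9 mm off centre. The brass, jar and mug look untouched. Handing in.

```bash
python3 -c "
from h import *
print(job.close_job())"
```

```text
the job is handed in; nothing more can be done
None
```

The gauge block is home on the green stand, bare face down, against the stop, about 1 mm off centre by camera, pressed with about 17 N, and released; the job is handed in at about 21 s; one slip was the fingertips hitting the bench at 107.5 N wrist force (limit 120 N) during the regrasp.

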